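# Clamp a pipe in the yoke vice with its loose crank

### The job

The steel pipe lies loose in the pipe vice and has to be clamped for threading. Fit the loose crank on the square end at the top of the vice screw so that it sits right down on its collar, then wind it clockwise (seen from above), round and round, until the upper jaw grips the pipe firmly. Let go and leave the crank sitting on the square; turn the screw only with the crank, and do not disturb the oil can, the yellow grease tin or the brass elbow.

Things in the scene. Friction and masses are not known exactly. Their poses are not given: they have to be found in the camera images.
- crank_hub (a point): Centre (half-way up) of the hub of the loose steel crank (0.38 kg), which lies flat on the bench. Hub 31 mm square with rounded corners, 44 mm tall; flat arm 25 mm wide, 12 mm thick, level with the hub's bottom; black knob at its far end. z up, x along the arm to the knob; the hub's sides are parallel to x and y. Grip it across its y sides (free down to the bench) or, above the arm, across x.
- crank_socket (a point): Centre of the mouth of the crank's socket, at the bottom of the hub, 22 mm below crank_hub; same axes. The socket is a square hole, 18.2 mm wide, sides parallel to x and y, right through the hub from bottom to top; its mouth is widened by a 3 mm chamfer.
- knob_mid (a point): Centre of the crank's black knob, 70 mm from the hub's axis and 45 mm above the hub's bottom. The knob is a sleeve of 26 mm diameter and 59 mm height (15 to 74 mm above the hub's bottom) that spins freely on its pin, so the hand that holds it need not turn while it goes round.
- square_seat (a point): On the axis of the vice's upright screw, on top of the round collar (37 mm diameter, 8 mm thick) on which the fitted crank rests. z up; x and y are square to the sides of the square end and turn with the screw, so the crank fits in four positions, a quarter turn apart. 204 mm above the bench at screw angle 0; it sinks 6 mm with each turn, and the crank with it.
- square_top (a point): Centre of the top of the screw's square end, 29 mm above square_seat; same axes. The square is 16 mm wide; its last 5 mm taper to 9 mm.
- vice_screw (a joint): Angle of the screw, rad: 0 fully open, growing as it is wound clockwise (seen from above) and as the jaw comes down. It starts at 0 to 1.6, touches the pipe at about 14.7, bites harder from there (over 20 N on the pipe within 0.3) and stops dead at 15.7, so 2.1 to 2.5 turns are needed. Turning takes about 0.2 N m (3 N at the knob); it stays where it is left.
- vice_jaw: Steel upper jaw, 46 by 56 by 30 mm, at the lower end of the screw; slides straight down on to the pipe, 6 mm a turn. Origin on the screw's axis, on the pipe's axis once the jaw has closed; 14 mm above that at 0.
- pipe: Loose grey steel pipe, 34 mm diameter, 200 mm long, 0.5 kg, lying level in the V of the lower jaw through the vice's yoke. Origin at its centre, x along it.
- pipe_vice: Green cast-iron pipe vice bolted to the bench: foot 112 by 186 by 14 mm, an arched yoke across y, 146 mm wide and 163 mm tall, with a round boss on top up to 176 mm, through which the upright screw passes. Origin at the centre of the foot's underside; z up; the pipe lies along x.
- oil_can: Bystander: dark green oil can with a thin spout, 68 by 134 by 188 mm; origin at its bottom centre. Not to be moved or tipped.
- grease_tin: Bystander: yellow tin with a pale lid, 70 mm diameter, 46 mm tall; origin at its bottom centre. Not to be moved.
- brass_elbow: Bystander: brass pipe elbow, 62 by 47 by 26 mm; origin at its bottom centre. Not to be moved.
Not all that is in view belongs to the job. What is shaped like the part that bears crank_hub but green or orange is not meant.

How it is judged:
By the outcome, as a careful person would: the job done as asked, in the order asked, and still so for the second after the job is handed in, with the robot touching nothing.
It also fails if it takes over 70 s, if anything falls off the work surface, if the arm or the gripper's body presses on something with over 40 N, if the wrist force passes 120 N, or if a joint passes its speed limit or range.

### The arm

A 6-joint arm with a two-finger parallel gripper is mounted at the origin on a cart in front of the work surface, level with it; the furniture and walls round the work are solid. World frame = base frame: x ahead of the robot, y to its left, z up, the work surface at z = 0. Lengths are in mm, angles in rad, forces in N, time in s.
With the tool pointing down it reaches from about 250 to 775 mm from the base axis. Payload 4 kg.
Tool frame: the origin (TCP) lies between the finger pads; the fingertips stand 22 mm ahead of it and the grasp point (between the pads) lies 3 mm ahead of it; z points along the fingers, y is the direction in which the jaws open and shut (so a half turn about z gives the same grasp; the last joint's range is limited). The gripper opens to 94 mm and grips with 3 to 60 N. Pads are 16 mm wide; open, the fingers measure 119 mm over their backs; the gripper's body (75 mm by 177 mm) begins 78 mm behind the grasp point.
Start: joints at [1.139, 0.087, 1.371, -0, 1.684, -0.103], TCP at [177.609, 520.551, 227.506] pointing down, gripper open.
Joint ranges: [-3.1, 3.1], [-0.76, 2.03], [0.27, 2.55], [-1.08, 4.22], [0.17, 2.65], [-2.57, 2.57]. Speed limits (rad/s): [2.79, 2.79, 3.14, 3.14, 3.14, 3.14].

### API

Orientations are given as a unit quaternion [x, y, z, w].
In Python, from workcell import bot, cams, ticket gives the robot as it stands.
- The arm moves only by the tool carry_out, never from a script. Its argument "increments" is a list of rows, each a list of 5 numbers: the shift along the tool's x, y, z in cm, then the turn about the tool's z in degrees, then the opening, from 0 (shut) to 1 (fully open). A call has 1 to 12 rows; each row is the pose to reach, as a shift and turn from the pose measured when the call began, along the tool's axes at that moment; what a row does not reach only later rows make up. A row lasts 1/12 s, in which the tool goes at most 41.7 mm and 7.16 degrees, less where a joint would pass 70% of its speed; a pose out of reach is approached as far as the arm can. A call with a gripper value outside its range is refused whole. The fingers move at their own pace and stop on an object; "grip_force" is the grip in N (left out, the last holds). Time passes only in rows, so rows that repeat a pose let the fingers close. It gives the time, the measured TCP pose, the force and the opening at its end, in the units of the state.
- bot.get_state(): the state, without advancing time (a new reading comes with each control period).
- cams.camera(name): name is "side" or "top"; returns the picture (480x640x3 uint8, red, green, blue); there is no depth.
- cams.camera_params(name): a dict with "fx", "fy", "cx", "cy" (pixels), "R" (3x3) and "t" (3): a world point X has camera coordinates R X + t. Camera axes: x right, y down, z forward; pixel columns grow to the right and rows downward; lengths in mm; the calibration is good to about 2 mm. A picture is of the moment at which its call begins. camera_params takes no time and is no camera call.
- ticket.close_job(): hands the job in, once; it reports no verdict.
The state is a dict: "time_s": time; "qpos": joint angles; "dq": joint speeds; "tau": joint torques, N m; "eef_pos": TCP position; "tool_rot": TCP orientation; "ft_force": force on the tool from outside, world axes, zero at the start; "torque": the same for the moment, N m; "grip_width": finger opening in mm.
Only numpy, scipy, OpenCV 4.12 (cv2) and the standard library are available. Lean on these libraries where they do the work, as an engineer would, in place of code of your own. Each camera call takes 0.05 s, during which the arm holds its last target.

## Working session

There is one attempt and no reset: what is moved stays moved. The work goes in short steps, Python scripts to look and compute and a tool call to move; the robot and the scene stay as the last step left them, time stands still between calls to the robot, and variables do not carry over. Pictures are saved under pics/ and viewed, and the job is handed in when it is done.

Besides the shell and the picture viewer there is one more tool, called after "Emit:" by a JSON object that holds its "op" and its "data". carry_out: Moves the arm, as the interface text tells. Its arguments: {"type":"object","properties":{"increments":{"type":"array"},"grip_force":{"type":"number"}},"required":["increments"]}

```bash
mkdir -p pics; ls; python3 - <<'E'
from workcell import bot,cams,ticket
import cv2
for n in("side","top"):
    im=cams.camera(n); cv2.imwrite(f"pics/{n}0.png",im[:,:,::-1]); p=cams.camera_params(n); print(n,p)
print(bot.get_state())
E
```

```text
pics
side {'fx': 459.87293092702987, 'fy': 459.87293092702987, 'cx': 322.4703792227529, 'cy': 240.18949105309318, 'R': array([[-0.99393063, -0.10908728,  0.01420788],
       [-0.0807595 ,  0.63585583, -0.76757102],
       [ 0.07469807, -0.76405977, -0.64080642]]), 't': array([ 582.71186337,  135.78185522, 1144.2533302 ])}
top {'fx': 597.009375256997, 'fy': 597.009375256997, 'cx': 318.51449066508985, 'cy': 235.2171273353923, 'R': array([[-0.00904247, -0.9999111 , -0.00979971],
       [-0.98364429,  0.01065757, -0.17980636],
       [ 0.17989482,  0.00801353, -0.98365321]]), 't': array([  45.32268463,  577.76686518, 1483.45364778])}
{'time_s': 0.1, 'qpos': array([ 1.13890014e+00,  8.78706659e-02,  1.37208048e+00, -2.47451672e-05,
        1.68361369e+00, -1.03083863e-01]), 'dq': array([ 7.41937125e-04, -2.26785835e-03, -3.42226977e-03, -9.22377333e-05,
       -1.02042751e-03, -7.20054227e-04]), 'tau': array([ 2.04121345e-03, -3.41252124e+01, -3.03301048e+01,  7.19552930e-02,
        3.04683857e-02, -8.26973314e-05]), 'eef_pos': array([177.419293  , 520.12127518, 226.43837458]), 'tool_rot': array([ 1.63667811e-01,  9.86515015e-01, -9.54273393e-04, -2.48777372e-04]), 'ft_force': array([-0.80473178, -0.81967209, -1.31517017]), 'torque': array([-0.01438962,  0.04209276,  0.03768034]), 'grip_width': 94.04905846745926}
```

View pics/side0.png

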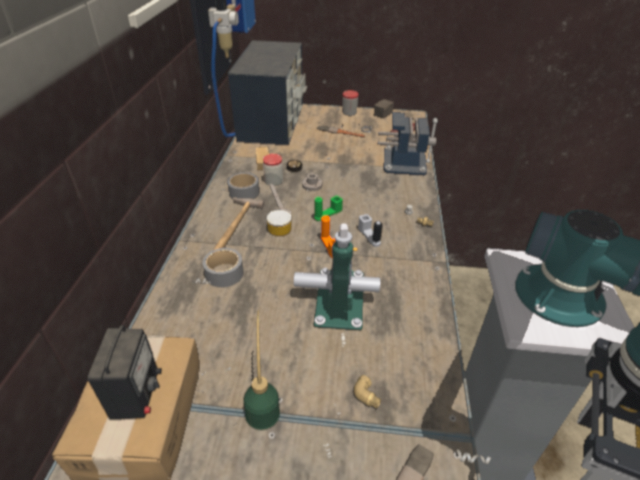

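View pics/top0.png

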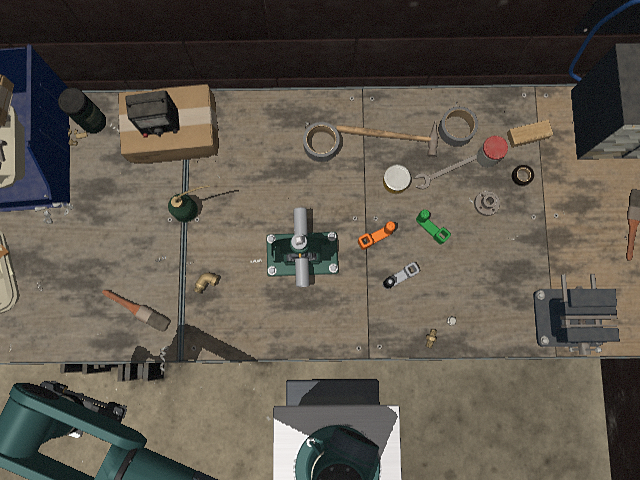

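Three crank-shaped things appear in the top view: orange (378,235), green (433,227), and bare steel with a black knob (402,274). The steel one fits the description. I'll confirm it in a crop.

```bash
cat > h.py <<'E'
import numpy as np, cv2
from workcell import bot,cams,ticket
from scipy.spatial.transform import Rotation as Rot
P={n:cams.camera_params(n) for n in("side","top")}
def ray(n,u,v):
    p=P[n];R=np.array(p["R"]);t=np.array(p["t"])
    return -R.T@t, R.T@np.array([(u-p["cx"])/p["fx"],(v-p["cy"])/p["fy"],1])
def onz(n,u,v,z):
    o,d=ray(n,u,v); return o+d*(z-o[2])/d[2]
def proj(n,X):
    p=P[n];c=np.array(p["R"])@np.array(X,float)+p["t"]; return np.array([p["fx"]*c[0]/c[2]+p["cx"],p["fy"]*c[1]/c[2]+p["cy"]])
def tri(uvs,uvt):
    A=[];b=[]
    for n,(u,v) in(("side",uvs),("top",uvt)):
        o,d=ray(n,u,v);d/=np.linalg.norm(d);M=np.eye(3)-np.outer(d,d);A.append(M);b.append(M@o)
    return np.linalg.lstsq(np.vstack(A),np.hstack(b),rcond=None)[0]
def crop(im,x0,y0,x1,y1,s,f): cv2.imwrite(f,cv2.resize(im[y0:y1,x0:x1,::-1],None,fx=s,fy=s,interpolation=cv2.INTER_CUBIC))
def st():
    s=bot.get_state(); print("t",round(s["time_s"],2),"p",s["eef_pos"].round(1),"yaw-x",np.degrees(np.arctan2(*Rot.from_quat(s["tool_rot"]).as_matrix()[[1,0],0])).round(2),"F",s["ft_force"].round(1),"M",s["torque"].round(2),"w",round(s["grip_width"],1),"q",s["qpos"].round(2)); return s
E
python3 - <<'E'
from h import *
a=cv2.imread("pics/top0.png")[:,:,::-1];b=cv2.imread("pics/side0.png")[:,:,::-1]
A=cv2.resize(a[245:305,370:430],(480,480),interpolation=cv2.INTER_CUBIC)
B=cv2.resize(a[205:295,255:345],(480,480)[:2],interpolation=cv2.INTER_CUBIC)[:, :320]
cv2.imwrite("pics/c1.png",np.hstack([A,B])[:,:,::-1])
A=cv2.resize(b[205:255,345:395],(400,400),interpolation=cv2.INTER_CUBIC)
B=cv2.resize(b[215:265,318:368],(400,400),interpolation=cv2.INTER_CUBIC)
cv2.imwrite("pics/c2.png",np.hstack([A,B])[:,:,::-1])
E
```

```text
(no output)
```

View pics/c1.png

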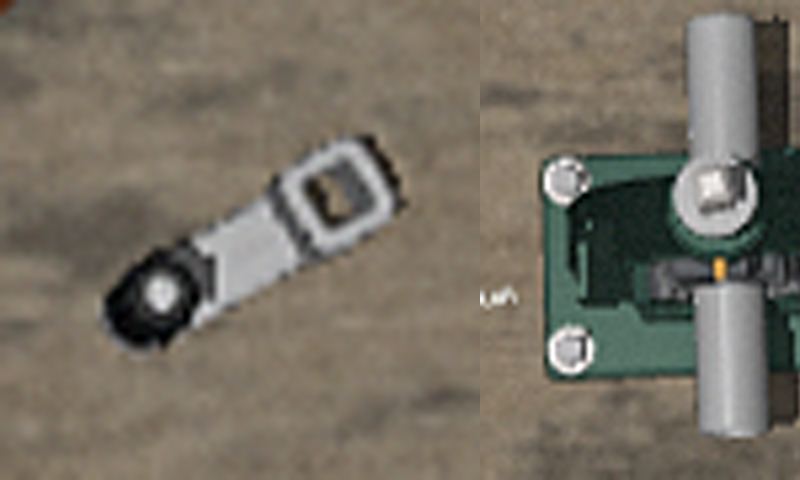

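View pics/c2.png

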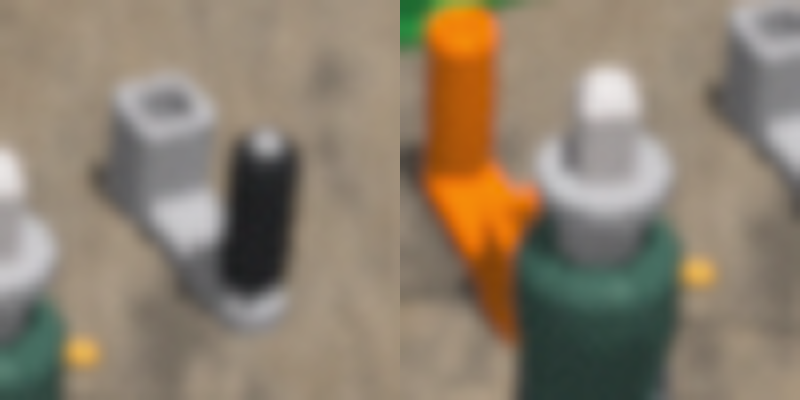

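```bash
python3 - <<'E'
from h import *
a=cv2.imread("pics/top0.png")[:,:,::-1];b=cv2.imread("pics/side0.png")[:,:,::-1]
A=cv2.resize(a[230:255,286:311],(400,400),interpolation=cv2.INTER_CUBIC)
B=cv2.resize(b[218:248,330:360],(400,400),interpolation=cv2.INTER_CUBIC)
cv2.imwrite("pics/c3.png",np.hstack([A,B])[:,:,::-1])
h=onz("top",411.8,269.1,44);k=onz("top",389.6,281.1,74);print("hub",h,"knob",k,np.linalg.norm((k-h)[:2]),np.degrees(np.arctan2(*(k-h)[[1,0]])))
print("tri hub",tri((365.1,217.9),(411.8,269.1)))
print("collar",onz("top",298.7,241.7,203),tri((343.1,236.8),(298.7,241.7)))
# segmentation of bright steel hub top / knob dark
hsv=cv2.cvtColor(np.ascontiguousarray(a),cv2.COLOR_RGB2HSV)
sub=hsv[245:305,370:430]
m=((sub[...,1]<40)&(sub[...,2]>130)).astype(np.uint8)
n,l,s,c=cv2.connectedComponentsWithStats(m)
for i in range(1,n):
    if s[i,4]>15:
        cs=cv2.findContours((l==i).astype(np.uint8),0,2)[0][0]; print(s[i],c[i]+[370,245],cv2.minAreaRect(cs))
E
```

```text
hub [ 489.10431518 -198.08298203   44.        ] knob [ 455.82147572 -137.13600358   74.        ] 69.44264961259557 118.63873264064404
tri hub [ 488.04664399 -197.89857585   44.26854381]
collar [535.93584583  84.32481931 203.        ] [535.7471784   84.49734045 200.27323828]
[35 17 14 14 79] [411.65822785 268.92405063] ((41.80769348144531, 23.961538314819336), (12.480754852294922, 11.371355056762695), 56.3099365234375)
[ 24  25  14  16 111] [400.22522523 276.54954955] ((28.500003814697266, 31.999998092651367), (10.28591251373291, 15.205260276794434), 63.43495178222656)
```

View pics/c3.png

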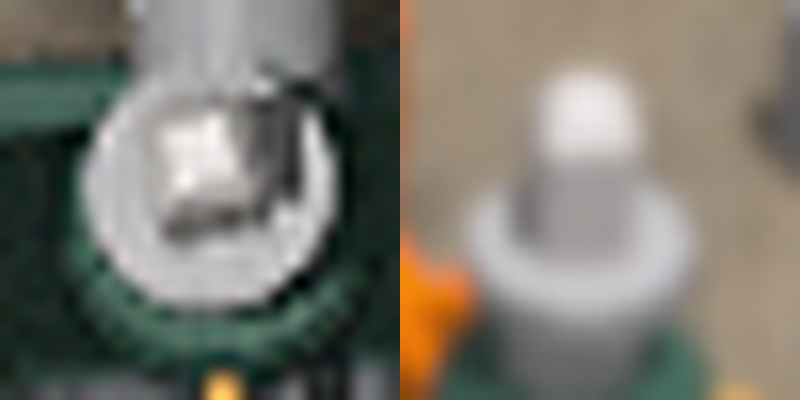

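Confirmed: the bare steel crank with the black knob has its hub at (412,269) and knob at (390,281) in the top view. Hub-to-knob measures 69.4 mm against 70, and the hub top 44.3 mm against 44. The top view gives about 16° (mod 90°) for the square, and the side view's face ratio about 14°, so I'll use 15°.

```bash
cat >> h.py <<'E'
def plan(x,y,z,yaw=None,s=None):
    s=s or st(); M=Rot.from_quat(s["tool_rot"]).as_matrix()
    d=M.T@(np.array([x,y,z])-s["eef_pos"])/10
    yw=np.degrees(np.arctan2(M[1,0],M[0,0])); turn=0 if yaw is None else (yw-yaw+180)%360-180
    print("row",d.round(2),round(turn,1)); return d,turn
E
python3 - <<'E'
from h import *
for nm,u,v,z in [("orange knob",391,226,74),("orange hub",366,241,44),("green knob",424,215,74),("green hub",441,235,44),("tin",398,178,46),("oil",182,208,80),("elbow",207,283,13)]: print(nm,onz("top",u,v,z).round(0))
plan(489,-198,150,118.6)
E
```

```text
orange knob [ 596. -145.   74.]
orange hub [563. -83.  44.]
green knob [ 624. -230.   74.]
green hub [ 577. -277.   44.]
tin [ 730. -171.   46.]
oil [648. 387.  80.]
elbow [462. 332.  13.]
t 0.1 p [177.4 520.1 226.4] yaw-x 161.16 F [-0.8 -0.8 -1.3] M [-0.01  0.04  0.04] w 94.0 q [ 1.14  0.09  1.37 -0.    1.68 -0.1 ]
row [-52.68 -57.89   7.75] 42.6
```

Emit:
{"op": "carry_out", "data": {"increments": [[-52.7,-57.9,0,42.6,1],[-52.7,-57.9,0,42.6,1],[-52.7,-57.9,0,42.6,1],[-52.7,-57.9,0,42.6,1],[-52.7,-57.9,0,42.6,1],[-52.7,-57.9,0,42.6,1],[-52.7,-57.9,0,42.6,1],[-52.7,-57.9,0,42.6,1],[-52.7,-57.9,0,42.6,1],[-52.7,-57.9,0,42.6,0.65],[-52.7,-57.9,0,42.6,0.65],[-52.7,-57.9,0,42.6,0.65]]}}

```text
time_s: 1.1
eef_pos: [376.5, 59.8, 227.3]
tool_rot: [0.511, 0.86, -0.001, 0.0]
ft_force: [1.0, 0.8, 0.2]
grip_width: 77.3
```

```bash
python3 -c "
from h import *
plan(489,-198,140,118.6)"
```

```text
t 1.1 p [376.5  59.8 227.3] yaw-x 118.56 F [1.  0.8 0.2] M [ 0.01 -0.02 -0.  ] w 77.3 q [ 0.01 -0.3   1.72 -0.    1.72 -0.49]
row [-28.01  -2.44   8.77] -0.0
```

Emit:
{"op": "carry_out", "data": {"increments": [[-28,-2.4,8.8,0,0.6],[-28,-2.4,8.8,0,0.6],[-28,-2.4,8.8,0,0.6],[-28,-2.4,8.8,0,0.6],[-28,-2.4,8.8,0,0.6],[-28,-2.4,8.8,0,0.6],[-28,-2.4,8.8,0,0.6],[-28,-2.4,8.8,0,0.6],[-28,-2.4,8.8,0,0.6],[-28,-2.4,8.8,0,0.6]]}}

```text
time_s: 1.93
eef_pos: [488.8, -197.2, 139.1]
tool_rot: [0.511, 0.86, -0.001, -0.001]
ft_force: [-0.5, 0.4, 0.6]
grip_width: 56.4
```

```bash
python3 - <<'E'
from h import *
plan(489,-198,29,118.6)
im=cams.camera("top");A=cv2.resize(im[225:315,355:445],(400,400),interpolation=cv2.INTER_CUBIC)
im=cams.camera("side");B=cv2.resize(im[170:260,320:410],(400,400),interpolation=cv2.INTER_CUBIC)
cv2.imwrite("pics/c4.png",np.hstack([A,B])[:,:,::-1])
E
```

```text
t 1.93 p [ 488.8 -197.2  139.1] yaw-x 118.53 F [-0.5  0.4  0.6] M [-0.05  0.07 -0.02] w 56.4 q [-0.49  0.07  1.56 -0.    1.51 -0.99]
row [-0.09  0.   11.01] -0.1
```

View pics/c4.png

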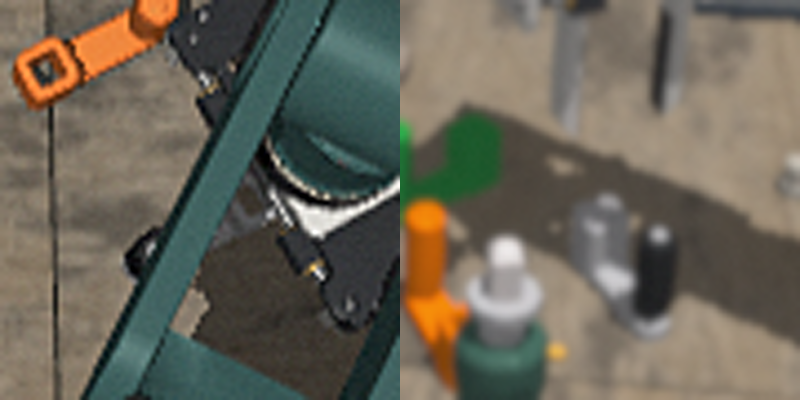

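The fingers straddle the hub: in the side crop they point down at (565,120) and (665,105), above the hub at (600,240). I'll lower now.

Emit:
{"op": "carry_out", "data": {"increments": [[-0.1,0,3,0,0.6],[-0.1,0,6,0,0.6],[-0.1,0,9,0,0.6],[-0.1,0,11,0,0.6],[-0.1,0,11,0,0.6],[-0.1,0,11,0,0.6]]}}

```text
time_s: 2.53
eef_pos: [489.2, -196.1, 30.6]
tool_rot: [0.51, 0.86, -0.001, -0.0]
ft_force: [0.1, 0.3, 0.2]
grip_width: 56.5
```

Emit:
{"op": "carry_out", "data": {"increments": [[0,0,0,0,0.3],[0,0,0,0,0.3],[0,0,0,0,0.2],[0,0,0,0,0.2],[0,0,0,0,0.2],[0,0,0,0,0.2],[0,0,0,0,0.2],[0,0,0,0,0.2]], "grip_force": 35}}

```text
time_s: 3.2
eef_pos: [489.9, -196.6, 32.1]
tool_rot: [0.51, 0.86, -0.001, 0.001]
ft_force: [-1.3, 0.2, 6.4]
grip_width: 30.3
```

```bash
python3 - <<'E'
from h import *
st()
im=cams.camera("side");crop(im,320,170,410,260,6,"pics/c5.png")
E
```

```text
t 3.2 p [ 489.9 -196.6   32.1] yaw-x 118.73 F [-1.3  0.2  6.4] M [-0.05  0.33  0.04] w 30.3 q [-0.49  0.16  1.69 -0.    1.29 -0.99]
```

View pics/c5.png

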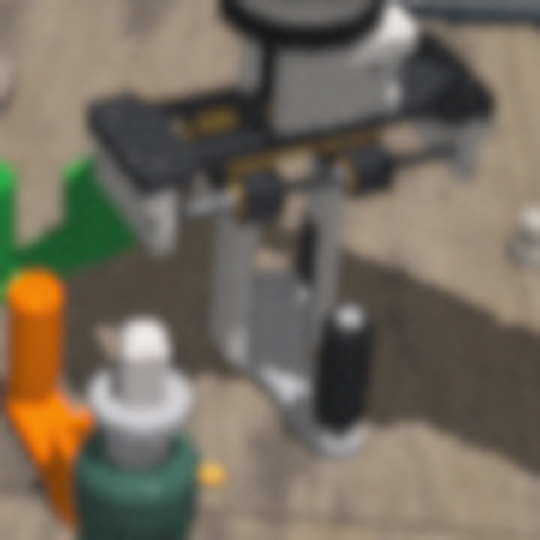

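Emit:
{"op": "carry_out", "data": {"increments": [[0,0,0,0,0.2],[0,0,-1,0,0.2],[0,0,-4,0,0.2],[0,0,-8,0,0.2],[0,0,-12,0,0.2],[0,0,-16,0,0.2],[0,0,-20,0,0.2],[0,0,-24,0,0.2],[0,0,-27,0,0.2],[0,0,-27,0,0.2],[0,0,-27,0,0.2]], "grip_force": 55}}

```text
time_s: 4.17
eef_pos: [490.0, -196.3, 303.8]
tool_rot: [0.51, 0.86, -0.0, 0.003]
ft_force: [0.3, -0.0, -4.0]
grip_width: 30.7
```

```bash
python3 - <<'E'
from h import *
plan(536,84.4,300,105)
im=cams.camera("side");crop(im,300,50,440,190,4,"pics/c6.png")
E
```

```text
t 4.17 p [ 490.  -196.3  303.8] yaw-x 118.73 F [ 0.3 -0.  -4. ] M [-0.08  0.03 -0.04] w 30.7 q [-0.49  0.03  1.28 -0.    1.82 -0.99]
row [22.41 17.52  0.29] 13.7
```

View pics/c6.png

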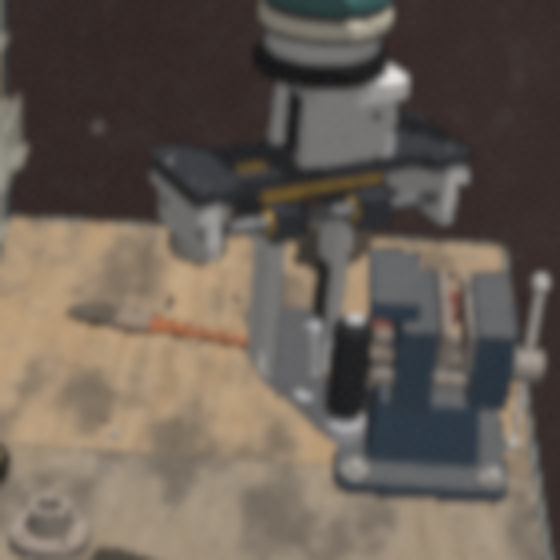

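The crank is lifted and hangs level, with Fz −4 N matching its weight. I'll traverse to above the screw.

Emit:
{"op": "carry_out", "data": {"increments": [[2.5,2,0,3,0.2],[5,4,0,6,0.2],[7.5,6,0,9,0.2],[10,8,0,12,0.2],[12.5,10,0,13.7,0.2],[15,12,0,13.7,0.2],[17.5,14,0,13.7,0.2],[20,16,0,13.7,0.2],[22.4,17.5,0.3,13.7,0.2],[22.4,17.5,0.3,13.7,0.2],[22.4,17.5,0.3,13.7,0.2],[22.4,17.5,0.3,13.7,0.2]]}}

```text
time_s: 5.22
eef_pos: [534.2, 84.2, 294.7]
tool_rot: [0.609, 0.794, -0.003, -0.001]
ft_force: [0.2, 0.1, -2.6]
grip_width: 30.2
```

```bash
python3 - <<'E'
from h import *
plan(536,84.4,300,105)
im=cams.camera("side");A=cv2.resize(im[150:260,290:400],(400,400),interpolation=cv2.INTER_CUBIC)
im=cams.camera("top");B=cv2.resize(im[190:290,250:350],(400,400),interpolation=cv2.INTER_CUBIC)
cv2.imwrite("pics/c7.png",np.hstack([A,B])[:,:,::-1])
E
```

```text
t 5.22 p [534.2  84.2 294.7] yaw-x 105.03 F [ 0.2  0.1 -2.6] M [-0.11  0.02 -0.02] w 30.2 q [ 0.05  0.07  1.26 -0.    1.82 -0.21]
row [-0.03  0.18 -0.53] 0.0
```

View pics/c7.png

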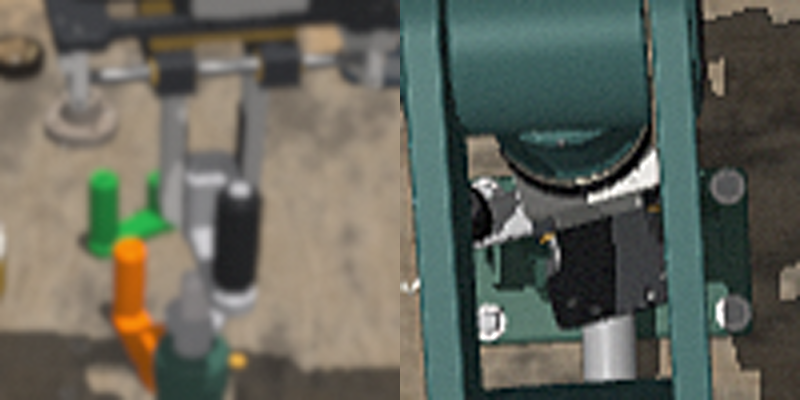

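```bash
python3 - <<'E'
from h import *
s=st()
im=cams.camera("side")
x0,y0,sc=315,185,10
A=cv2.resize(im[y0:y0+60,x0:x0+70],None,fx=sc,fy=sc,interpolation=cv2.INTER_CUBIC)[:,:,::-1].copy()
p=s["eef_pos"];
def dot(X,c):
    u=(proj("side",X)-[x0,y0]+.5)*sc; cv2.circle(A,tuple(int(v) for v in u),4,c,-1); print(proj("side",X).round(1))
th=np.radians(105);ex=np.array([np.cos(th),np.sin(th),0]);ey=np.array([-ex[1],ex[0],0])
H=np.array([p[0],p[1],p[2]-32])
dot(H+70*ex+[0,0,74],(0,0,255))
for a in(-1,1):
  dot(H+15.5*ex+15.5*a*ey+[0,0,44],(0,255,0)); dot(H+15.5*ex+15.5*a*ey+[0,0,0],(0,255,0)); dot(H-15.5*ex+15.5*a*ey+[0,0,44],(0,255,0))
S=np.array([536,84.4,203.]);dot(S+[0,0,29],(255,0,0));dot(S,(255,0,0))
cv2.imwrite("pics/c8.png",A)
E
```

```text
t 5.32 p [534.7  83.5 296.2] yaw-x 104.94 F [ 0.1 -0.3 -2.5] M [-0.11  0.06  0.01] w 30.4 q [ 0.05  0.07  1.26 -0.    1.82 -0.21]
[353.6 202.7]
[339.5 199.9]
[338.6 217.7]
[336.7 191.2]
[354.8 198.7]
[353.5 216.5]
[351.7 190.1]
[343.3 225.1]
[342.7 235.7]
```

View pics/c8.png

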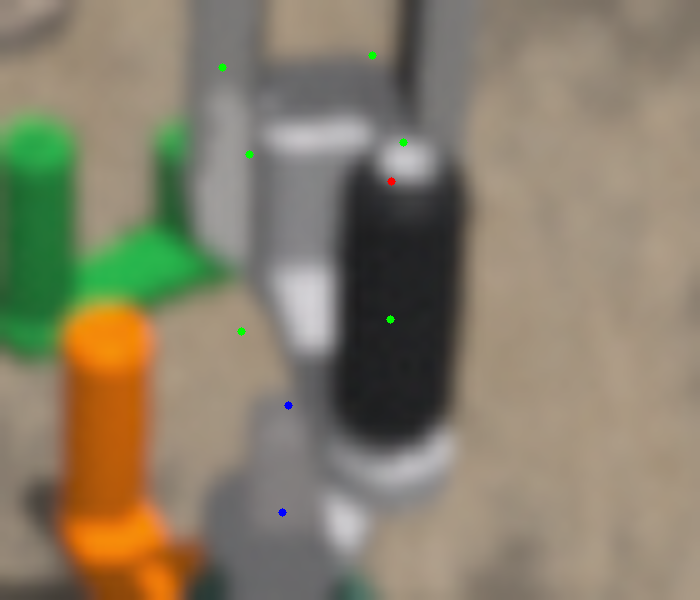

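```bash
python3 - <<'E'
from h import *
plan(537.5,84.4,276,105)
E
```

```text
t 5.37 p [534.8  83.4 296.7] yaw-x 104.92 F [-0.  -0.5 -3.3] M [-0.14  0.07 -0.01] w 30.1 q [ 0.05  0.07  1.26 -0.    1.82 -0.21]
row [0.03 0.29 2.07] -0.1
```

Emit:
{"op": "carry_out", "data": {"increments": [[0,0.3,1,0,0.2],[0,0.3,2,0,0.2],[0,0.3,2,0,0.2],[0,0.3,2,0,0.2]]}}

```text
time_s: 5.7
eef_pos: [537.0, 83.7, 274.9]
tool_rot: [0.61, 0.793, -0.002, -0.001]
ft_force: [-0.5, -0.7, -3.5]
grip_width: 30.1
```

```bash
cat > over.py <<'E'
from h import *
import sys
s=st()
im=cams.camera("side")
x0,y0,sc=315,190,10
A=cv2.resize(im[y0:y0+60,x0:x0+60],None,fx=sc,fy=sc,interpolation=cv2.INTER_CUBIC)[:,:,::-1].copy()
p=s["eef_pos"];
def dot(X,c):
    u=(proj("side",X)-[x0,y0]+.5)*sc; cv2.circle(A,tuple(int(v) for v in u),3,c,-1)
th=np.radians(105);ex=np.array([np.cos(th),np.sin(th),0]);ey=np.array([-ex[1],ex[0],0])
H=np.array([p[0],p[1],p[2]-31])
dot(H+70*ex+[0,0,74],(0,0,255))
for a in(-1,1):
  dot(H+15.5*ex+15.5*a*ey+[0,0,44],(0,255,0)); dot(H+15.5*ex+15.5*a*ey+[0,0,0],(0,255,0)); dot(H-15.5*ex+15.5*a*ey+[0,0,44],(0,255,0))
S=np.array([536,84.4,203.]);dot(S+[0,0,29],(255,0,0));dot(S,(255,0,0))
A=cv2.convertScaleAbs(A,alpha=1.5,beta=10)
cv2.imwrite(sys.argv[1],A)
E
python3 over.py pics/c9.png
```

```text
t 5.7 p [537.   83.7 274.9] yaw-x 104.88 F [-0.5 -0.7 -3.5] M [-0.04  0.04  0.02] w 30.1 q [ 0.05  0.07  1.29 -0.    1.78 -0.21]
```

View pics/c9.png

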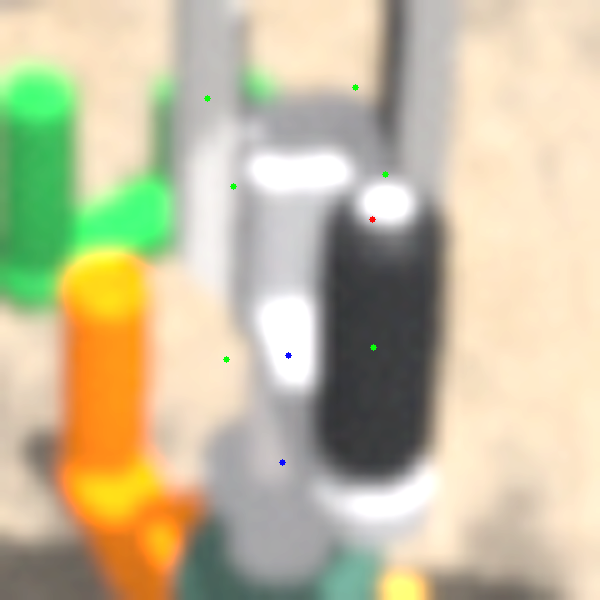

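Emit:
{"op": "carry_out", "data": {"increments": [[0,0.1,0.5,0,0.2],[0,0.1,1,0,0.2],[0,0.1,1.5,0,0.2],[0,0.1,1.5,0,0.2],[0,0.1,1.5,0,0.2]]}}

```text
time_s: 6.17
eef_pos: [538.0, 84.1, 260.2]
tool_rot: [0.609, 0.793, -0.002, -0.001]
ft_force: [1.4, 0.3, -3.3]
grip_width: 30.3
```

```bash
python3 over.py pics/c10.png
```

```text
t 6.17 p [538.   84.1 260.2] yaw-x 104.9 F [ 1.4  0.3 -3.3] M [-0.09  0.01 -0.07] w 30.3 q [ 0.05  0.07  1.32 -0.    1.75 -0.21]
```

View pics/c10.png

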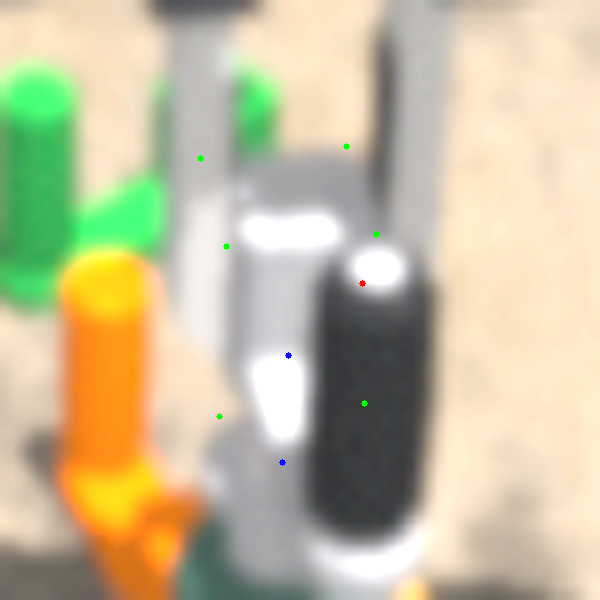

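Emit:
{"op": "carry_out", "data": {"increments": [[0,0,0.3,0,0.2],[0,0,0.6,0,0.2],[0,0,0.9,0,0.2],[0,0,0.9,0,0.2]]}}

```text
time_s: 6.55
eef_pos: [538.0, 85.2, 251.4]
tool_rot: [0.609, 0.793, -0.001, -0.002]
ft_force: [-0.6, 4.4, -1.6]
grip_width: 30.1
```

```bash
python3 -c "
from h import *
st()"
```

```text
t 6.55 p [538.   85.2 251.4] yaw-x 104.95 F [-0.6  4.4 -1.6] M [ 0.7   0.04 -0.  ] w 30.1 q [ 0.05  0.07  1.34  0.    1.73 -0.21]
```

Emit:
{"op": "carry_out", "data": {"increments": [[0.1,0,0,0,0.2],[0.15,0,0.3,0,0.2],[0.15,0,0.6,0,0.2],[0.15,0,0.6,0,0.2]]}}

```text
time_s: 6.88
eef_pos: [537.6, 86.2, 244.2]
tool_rot: [0.609, 0.793, -0.002, -0.002]
ft_force: [1.3, 0.9, -3.3]
grip_width: 29.8
```

```bash
python3 -c "
from h import *
st()"
```

```text
t 6.88 p [537.6  86.2 244.2] yaw-x 104.93 F [ 1.3  0.9 -3.3] M [-0.04 -0.19 -0.03] w 29.8 q [ 0.06  0.08  1.35 -0.    1.72 -0.21]
```

Emit:
{"op": "carry_out", "data": {"increments": [[0,0,0.3,0,0.2],[0,0,0.6,0,0.2],[0,0,0.9,0,0.2],[0,0,0.9,0,0.2]]}}

```text
time_s: 7.22
eef_pos: [537.6, 86.1, 235.0]
tool_rot: [0.609, 0.793, -0.002, -0.002]
ft_force: [0.9, -0.0, -2.9]
grip_width: 30.4
```

```bash
python3 -c "
from h import *
st()"
```

```text
t 7.22 p [537.6  86.1 235. ] yaw-x 104.92 F [ 0.9 -0.  -2.9] M [-0.13 -0.16  0.02] w 30.4 q [ 0.05  0.08  1.37 -0.    1.7  -0.21]
```

Emit:
{"op": "carry_out", "data": {"increments": [[0,0,0.1,0,0.2],[0,0,0.2,0,0.2],[0,0,0.3,0,0.2],[0,0,0.4,0,0.2],[0,0,0.4,0,0.2]]}}

```text
time_s: 7.63
eef_pos: [537.7, 86.1, 234.6]
tool_rot: [0.609, 0.793, -0.001, -0.0]
ft_force: [-3.3, -0.3, 9.2]
grip_width: 30.1
```

```bash
python3 over.py pics/c11.png
```

```text
t 7.63 p [537.7  86.1 234.6] yaw-x 104.93 F [-3.3 -0.3  9.2] M [-0.21  0.67  0.01] w 30.1 q [ 0.06  0.07  1.37 -0.    1.7  -0.21]
```

View pics/c11.png

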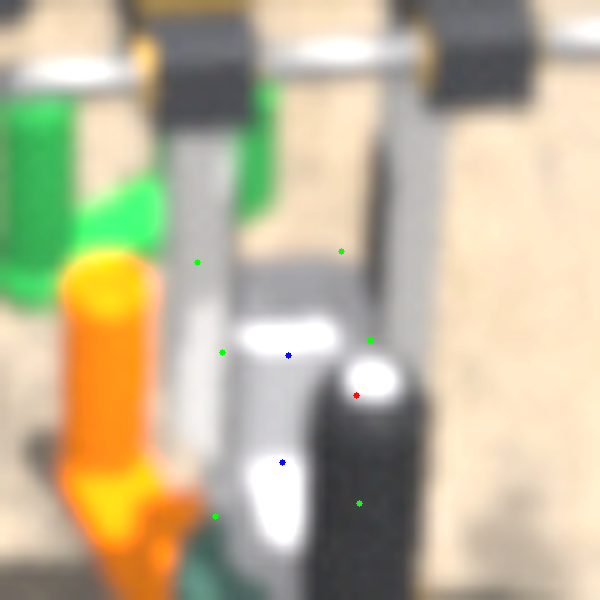

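Fz rose to +9 N at TCP z 234.6 and the hub bottom came to rest near 203.6, so the crank is seated. I'll release, rise and go to the knob.

Emit:
{"op": "carry_out", "data": {"increments": [[0,0,0,0,0.45],[0,0,0,0,0.6],[0,0,0,0,0.6],[0,0,-1.5,0,0.6],[0,0,-4,0,0.6],[0,0,-7,0,0.6],[0,0,-9,0,0.6],[0,0,-9,0,0.6],[0,0,-9,0,0.6]]}}

```text
time_s: 8.43
eef_pos: [538.3, 86.2, 325.2]
tool_rot: [0.609, 0.793, 0.0, 0.001]
ft_force: [0.1, -0.5, -0.6]
grip_width: 56.3
```

```bash
python3 - <<'E'
from h import *
plan(519.6,153.7,323,105)
im=cams.camera("side")
A=cv2.resize(im[190:250,315:375],(400,400),interpolation=cv2.INTER_CUBIC)
im=cams.camera("top");B=cv2.resize(im[190:290,250:350],(400,400),interpolation=cv2.INTER_CUBIC)
cv2.imwrite("pics/c12.png",np.hstack([A,B])[:,:,::-1])
E
```

```text
t 8.43 p [538.3  86.2 325.2] yaw-x 104.93 F [ 0.1 -0.5 -0.6] M [-0.06 -0.06  0.02] w 56.3 q [ 0.06  0.08  1.19 -0.    1.87 -0.21]
row [ 7.01 -0.06  0.21] -0.1
```

View pics/c12.png

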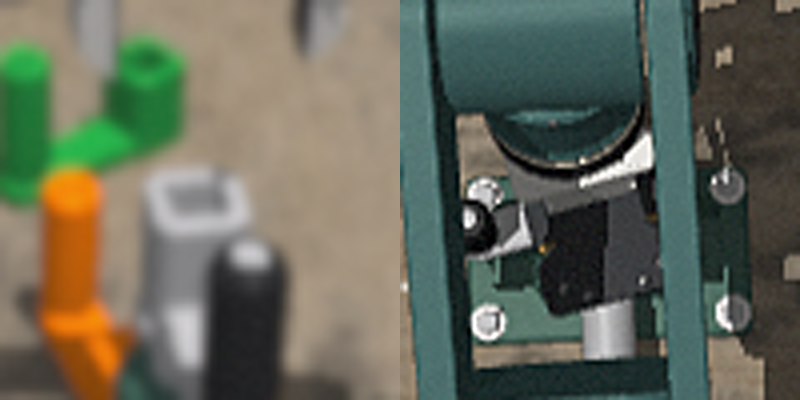

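The crank sits on the screw, with its socket open on top at (200,200) in the side crop and the knob at (250,255). I'll move over the knob, then lower.

Emit:
{"op": "carry_out", "data": {"increments": [[3.5,0,0,0,0.6],[7,0,0,0,0.6],[7,0,0,0,0.6],[7,0,2,0,0.6],[7,0,4,0,0.6],[7,0,6.2,0,0.6],[7,0,6.2,0,0.6],[7,0,6.2,0,0.6]]}}

```text
time_s: 9.2
eef_pos: [517.8, 153.2, 257.4]
tool_rot: [0.609, 0.793, -0.004, -0.004]
ft_force: [0.1, -0.2, 0.3]
grip_width: 56.3
```

```bash
python3 - <<'E'
from h import *
plan(519.6,153.7,262,105)
im=cams.camera("side")
A=cv2.resize(im[180:250,310:380],(400,400),interpolation=cv2.INTER_CUBIC)
im=cams.camera("top");B=cv2.resize(im[190:290,250:350],(400,400),interpolation=cv2.INTER_CUBIC)
cv2.imwrite("pics/c13.png",np.hstack([A,B])[:,:,::-1])
E
```

```text
t 9.2 p [517.8 153.2 257.4] yaw-x 104.92 F [ 0.1 -0.2  0.3] M [-0.1   0.07  0.01] w 56.3 q [ 0.18  0.07  1.33 -0.    1.75 -0.08]
row [ 0.    0.19 -0.46] -0.1
```

View pics/c13.png

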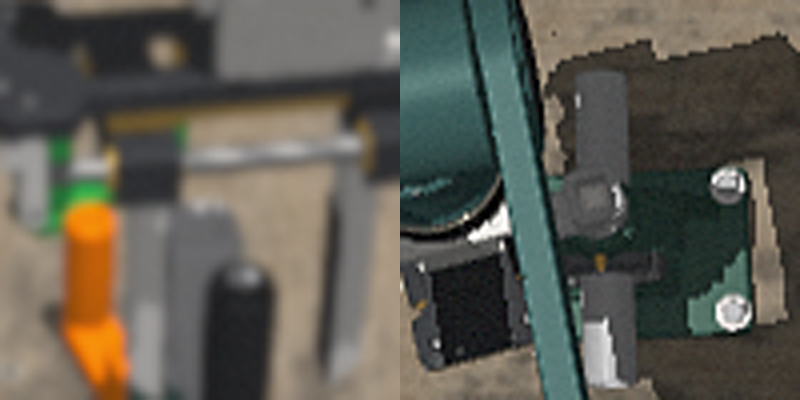

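Emit:
{"op": "carry_out", "data": {"increments": [[0,0.1,0,0,0.2],[0,0.1,0,0,0.15],[0,0.1,0,0,0.15],[0,0.1,0,0,0.15],[0,0.1,0,0,0.15],[0,0.1,0,0,0.15],[0,0.1,0,0,0.15]], "grip_force": 25}}

```text
time_s: 9.88
eef_pos: [520.3, 153.9, 261.2]
tool_rot: [0.609, 0.793, -0.001, -0.001]
ft_force: [-0.2, -0.3, -0.1]
grip_width: 25.4
```

```bash
python3 -c "
from h import *
s=st(); p=s['eef_pos']; C=np.array([537.7,86.2]); d=p[:2]-C; print(np.hypot(*d),np.degrees(np.arctan2(d[1],d[0])))"
```

```text
t 9.88 p [520.3 153.9 261.2] yaw-x 104.92 F [-0.2 -0.3 -0.1] M [-0.05  0.08 -0.03] w 25.4 q [ 0.18  0.07  1.32  0.    1.75 -0.08]
69.86116878693878 104.40308367624428
```

The grip is good: radius 69.9 mm and angle 104.4° about the screw axis. I'll start winding with 10° rows.

Emit:
{"op": "carry_out", "data": {"increments": [[-0.11,1.22,0.02,0,0.15],[-0.42,2.39,0.03,0,0.15],[-0.94,3.5,0.05,0,0.15],[-1.64,4.5,0.07,0,0.15],[-2.5,5.36,0.08,0,0.15],[-3.5,6.06,0.1,0,0.15],[-4.61,6.58,0.12,0,0.15],[-5.78,6.89,0.13,0,0.15],[-7,7,0.15,0,0.15],[-8.22,6.89,0.17,0,0.15],[-9.39,6.58,0.18,0,0.15],[-10.5,6.06,0.2,0,0.15]]}}

```text
time_s: 10.88
eef_pos: [606.3, 67.1, 259.2]
tool_rot: [0.609, 0.793, -0.001, -0.001]
ft_force: [-3.1, 3.9, 3.4]
grip_width: 25.3
```

```bash
cat > arc.py <<'E'
from h import *
import sys
step=float(sys.argv[1]);n=int(sys.argv[2]); zadj=float(sys.argv[3]) if len(sys.argv)>3 else 0
s=st();p=s["eef_pos"];C=np.array([537.7,86.2]);d=p[:2]-C;a=np.arctan2(d[1],d[0]);print("r",np.hypot(*d).round(1),"ang",np.degrees(a).round(1))
F=s["ft_force"];er=np.array([np.cos(a),np.sin(a)]);et=np.array([np.sin(a),-np.cos(a)]);print("Frad",(F[:2]@er).round(1),"Ftan(cw)",(F[:2]@et).round(1))
M=Rot.from_quat(s["tool_rot"]).as_matrix()
print("phi",[round(104.4-np.degrees(a),1)])
R=[]
for i in range(1,n+1):
    b=a-np.radians(step*i);t=np.r_[C+70*np.array([np.cos(b),np.sin(b)]),p[2]-6*step*i/360+zadj]
    R.append([*(float(x) for x in (M.T@(t-p)/10).round(2)),0,0.15])
print(R)
E
python3 arc.py 15 12
```

```text
t 10.88 p [606.3  67.1 259.2] yaw-x 104.92 F [-3.1  3.9  3.4] M [ 0.82  0.68 -0.04] w 25.3 q [ 0.02  0.22  1.16  0.    1.77 -0.24]
r 71.2 ang -15.6
Frad -4.0 Ftan(cw) -2.9
phi [np.float64(120.0)]
[[-1.38, -1.23, 0.03, 0, 0.15], [-2.48, -2.69, 0.05, 0, 0.15], [-3.16, -4.38, 0.08, 0, 0.15], [-3.39, -6.2, 0.11, 0, 0.15], [-3.13, -8.0, 0.14, 0, 0.15], [-2.42, -9.69, 0.17, 0, 0.15], [-1.29, -11.13, 0.2, 0, 0.15], [0.17, -12.23, 0.23, 0, 0.15], [1.86, -12.91, 0.25, 0, 0.15], [3.68, -13.13, 0.28, 0, 0.15], [5.49, -12.88, 0.31, 0, 0.15], [7.17, -12.16, 0.33, 0, 0.15]]
```

Emit:
{"op": "carry_out", "data": {"increments": [[-1.38,-1.23,0.03,0,0.15],[-2.48,-2.69,0.05,0,0.15],[-3.16,-4.38,0.08,0,0.15],[-3.39,-6.2,0.11,0,0.15],[-3.13,-8.0,0.14,0,0.15],[-2.42,-9.69,0.17,0,0.15],[-1.29,-11.13,0.2,0,0.15],[0.17,-12.23,0.23,0,0.15],[1.86,-12.91,0.25,0,0.15],[3.68,-13.13,0.28,0,0.15],[5.49,-12.88,0.31,0,0.15],[7.17,-12.16,0.33,0,0.15]]}}

```text
time_s: 11.88
eef_pos: [469.9, 102.5, 256.5]
tool_rot: [0.611, 0.792, -0.002, 0.002]
ft_force: [-0.1, -3.5, 2.5]
grip_width: 25.1
```

```bash
python3 arc.py 15 12
```

```text
t 11.88 p [469.9 102.5 256.5] yaw-x 104.74 F [-0.1 -3.5  2.5] M [-0.83 -0.08 -0.04] w 25.1 q [ 0.1  -0.07  1.47 -0.01  1.74 -0.16]
r 69.7 ang 166.5
Frad -0.8 Ftan(cw) -3.4
phi [np.float64(-62.1)]
[[1.5, 1.04, 0.02, 0, 0.15], [2.65, 2.46, 0.03, 0, 0.15], [3.41, 4.12, 0.05, 0, 0.15], [3.7, 5.92, 0.08, 0, 0.15], [3.52, 7.74, 0.1, 0, 0.15], [2.87, 9.45, 0.13, 0, 0.15], [1.8, 10.94, 0.15, 0, 0.15], [0.39, 12.09, 0.18, 0, 0.15], [-1.28, 12.84, 0.22, 0, 0.15], [-3.08, 13.14, 0.25, 0, 0.15], [-4.9, 12.95, 0.28, 0, 0.15], [-6.61, 12.31, 0.32, 0, 0.15]]
```

Emit:
{"op": "carry_out", "data": {"increments": [[1.5,1.04,0.02,0,0.15],[2.65,2.46,0.03,0,0.15],[3.41,4.12,0.05,0,0.15],[3.7,5.92,0.08,0,0.15],[3.52,7.74,0.1,0,0.15],[2.87,9.45,0.13,0,0.15],[1.8,10.94,0.15,0,0.15],[0.39,12.09,0.18,0,0.15],[-1.28,12.84,0.22,0,0.15],[-3.08,13.14,0.25,0,0.15],[-4.9,12.95,0.28,0,0.15],[-6.61,12.31,0.32,0,0.15]]}}

```text
time_s: 12.88
eef_pos: [606.6, 68.7, 253.4]
tool_rot: [0.61, 0.792, -0.001, 0.002]
ft_force: [-3.0, 4.0, 2.9]
grip_width: 25.1
```

```bash
python3 arc.py 15 12
python3 - <<'E'
from h import *
im=cams.camera("side"); crop(im,270,170,420,320,4,"pics/c14.png")
E
```

```text
t 12.88 p [606.6  68.7 253.4] yaw-x 104.75 F [-3.   4.   2.9] M [ 0.9   0.86 -0.03] w 25.1 q [ 0.02  0.22  1.17 -0.    1.75 -0.24]
r 71.1 ang -14.2
Frad -3.9 Ftan(cw) -3.1
phi [np.float64(118.6)]
[[-1.42, -1.18, 0.03, 0, 0.15], [-2.56, -2.61, 0.06, 0, 0.15], [-3.28, -4.28, 0.09, 0, 0.15], [-3.55, -6.09, 0.11, 0, 0.15], [-3.35, -7.91, 0.14, 0, 0.15], [-2.68, -9.61, 0.16, 0, 0.15], [-1.59, -11.08, 0.18, 0, 0.15], [-0.16, -12.21, 0.2, 0, 0.15], [1.51, -12.94, 0.21, 0, 0.15], [3.32, -13.21, 0.23, 0, 0.15], [5.14, -13.01, 0.25, 0, 0.15], [6.84, -12.34, 0.27, 0, 0.15]]
```

View pics/c14.png

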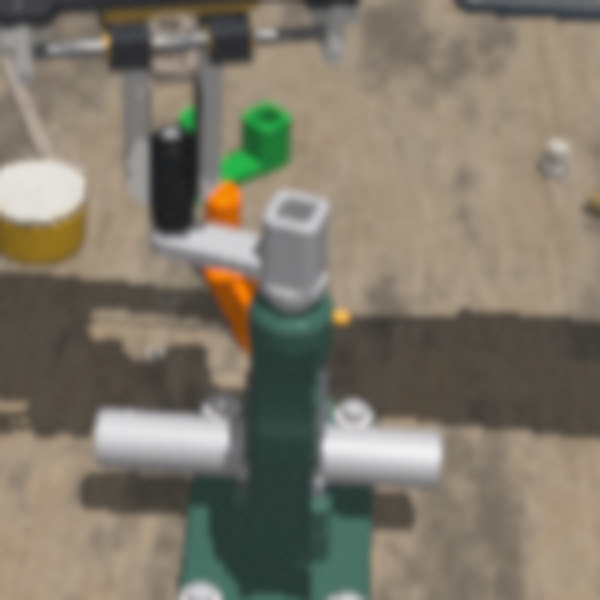

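The crank is turning the screw and still sits on its collar, with the hub at (295,240) on the collar. It has gone 479° so far. I'll continue.

Emit:
{"op": "carry_out", "data": {"increments": [[-1.42,-1.18,0.03,0,0.15],[-2.56,-2.61,0.06,0,0.15],[-3.28,-4.28,0.09,0,0.15],[-3.55,-6.09,0.11,0,0.15],[-3.35,-7.91,0.14,0,0.15],[-2.68,-9.61,0.16,0,0.15],[-1.59,-11.08,0.18,0,0.15],[-0.16,-12.21,0.2,0,0.15],[1.51,-12.94,0.21,0,0.15],[3.32,-13.21,0.23,0,0.15],[5.14,-13.01,0.25,0,0.15],[6.84,-12.34,0.27,0,0.15]]}}

```text
time_s: 13.93
eef_pos: [469.0, 98.6, 250.5]
tool_rot: [0.613, 0.79, -0.004, 0.005]
ft_force: [0.7, -4.6, 1.5]
grip_width: 25.1
```

```bash
python3 arc.py 8 12
```

```text
t 13.93 p [469.   98.6 250.5] yaw-x 104.38 F [ 0.7 -4.6  1.5] M [-0.76 -0.21 -0.05] w 25.1 q [ 0.1  -0.07  1.49 -0.01  1.73 -0.16]
r 69.8 ang 169.8
Frad -1.5 Ftan(cw) -4.4
phi [np.float64(-65.4)]
[[0.87, 0.45, 0.0, 0, 0.15], [1.65, 1.03, 0.01, 0, 0.15], [2.35, 1.72, 0.01, 0, 0.15], [2.94, 2.49, 0.02, 0, 0.15], [3.42, 3.34, 0.02, 0, 0.15], [3.77, 4.25, 0.03, 0, 0.15], [4.0, 5.2, 0.04, 0, 0.15], [4.09, 6.18, 0.05, 0, 0.15], [4.05, 7.15, 0.07, 0, 0.15], [3.87, 8.11, 0.08, 0, 0.15], [3.55, 9.04, 0.1, 0, 0.15], [3.12, 9.91, 0.12, 0, 0.15]]
```

Emit:
{"op": "carry_out", "data": {"increments": [[0.87,0.45,0.01,0,0.15],[1.65,1.03,0.02,0,0.15],[2.35,1.72,0.03,0,0.15],[2.94,2.49,0.04,0,0.15],[3.42,3.34,0.05,0,0.15],[3.77,4.25,0.06,0,0.15],[4.0,5.2,0.07,0,0.15],[4.09,6.18,0.08,0,0.15],[4.05,7.15,0.09,0,0.15],[3.87,8.11,0.1,0,0.15],[3.55,9.04,0.11,0,0.15],[3.12,9.91,0.13,0,0.15]]}}

```text
time_s: 14.93
eef_pos: [558.1, 153.6, 248.6]
tool_rot: [0.613, 0.79, -0.004, 0.004]
ft_force: [-3.8, -0.7, 3.8]
grip_width: 25.5
```

```bash
python3 arc.py 4 8
```

```text
t 14.93 p [558.1 153.6 248.6] yaw-x 104.4 F [-3.8 -0.7  3.8] M [-0.44  0.94 -0.01] w 25.5 q [ 0.18  0.15  1.26 -0.01  1.73 -0.08]
r 70.4 ang 73.1
Frad -1.8 Ftan(cw) -3.4
phi [np.float64(31.3)]
[[-0.3, 0.39, 0.01, 0, 0.15], [-0.6, 0.78, 0.02, 0, 0.15], [-0.92, 1.14, 0.03, 0, 0.15], [-1.27, 1.49, 0.04, 0, 0.15], [-1.64, 1.81, 0.05, 0, 0.15], [-2.03, 2.1, 0.06, 0, 0.15], [-2.44, 2.36, 0.07, 0, 0.15], [-2.87, 2.6, 0.09, 0, 0.15]]
```

Emit:
{"op": "carry_out", "data": {"increments": [[-0.3,0.39,0.01,0,0.15],[-0.6,0.78,0.02,0,0.15],[-0.92,1.14,0.03,0,0.15],[-1.27,1.49,0.04,0,0.15],[-1.64,1.81,0.05,0,0.15],[-2.03,2.1,0.06,0,0.15],[-2.44,2.36,0.07,0,0.15],[-2.87,2.6,0.09,0,0.15]]}}

```text
time_s: 15.6
eef_pos: [590.9, 132.4, 248.3]
tool_rot: [0.613, 0.79, -0.003, 0.004]
ft_force: [-2.4, 2.3, 5.8]
grip_width: 24.9
```

```bash
python3 arc.py 3 6
```

```text
t 15.6 p [590.9 132.4 248.3] yaw-x 104.43 F [-2.4  2.3  5.8] M [0.24 0.76 0.02] w 24.9 q [ 0.13  0.21  1.19 -0.01  1.74 -0.12]
r 70.5 ang 41.0
Frad -0.3 Ftan(cw) -3.3
phi [np.float64(63.4)]
[[-0.35, 0.11, 0.01, 0, 0.15], [-0.69, 0.25, 0.02, 0, 0.15], [-1.04, 0.37, 0.03, 0, 0.15], [-1.39, 0.47, 0.04, 0, 0.15], [-1.75, 0.55, 0.04, 0, 0.15], [-2.11, 0.62, 0.05, 0, 0.15]]
```

Emit:
{"op": "carry_out", "data": {"increments": [[-0.35,0.11,0,0,0.15],[-0.69,0.25,0.01,0,0.15],[-1.04,0.37,0.01,0,0.15],[-1.39,0.47,0.02,0,0.15],[-1.75,0.55,0.02,0,0.15],[-2.11,0.62,0.03,0,0.15]]}}

```text
time_s: 16.1
eef_pos: [602.6, 113.6, 248.2]
tool_rot: [0.613, 0.79, -0.003, 0.004]
ft_force: [-0.6, 4.4, 4.5]
grip_width: 24.8
```

```bash
python3 arc.py 3 6
```

```text
t 16.1 p [602.6 113.6 248.2] yaw-x 104.45 F [-0.6  4.4  4.5] M [ 0.74  0.49 -0.03] w 24.8 q [ 0.1   0.23  1.17 -0.01  1.74 -0.15]
r 70.4 ang 22.9
Frad 1.2 Ftan(cw) -4.3
phi [np.float64(81.5)]
[[-0.37, 0.0, 0.01, 0, 0.15], [-0.74, 0.03, 0.02, 0, 0.15], [-1.1, 0.03, 0.03, 0, 0.15], [-1.47, 0.02, 0.04, 0, 0.15], [-1.83, -0.01, 0.04, 0, 0.15], [-2.2, -0.06, 0.05, 0, 0.15]]
```

Emit:
{"op": "carry_out", "data": {"increments": [[-0.37,0,0.01,0,0.15],[-0.74,0.03,0.01,0,0.15],[-1.1,0.03,0.02,0,0.15],[-1.47,0.02,0.02,0,0.15],[-1.83,-0.01,0.03,0,0.15],[-2.2,-0.06,0.03,0,0.15]]}}

```text
time_s: 16.6
eef_pos: [607.9, 92.1, 248.2]
tool_rot: [0.612, 0.79, -0.002, 0.005]
ft_force: [1.2, 5.5, 3.2]
grip_width: 25.2
```

```bash
python3 arc.py 3 6
```

```text
t 16.6 p [607.9  92.1 248.2] yaw-x 104.47 F [1.2 5.5 3.2] M [0.98 0.01 0.01] w 25.2 q [ 0.06  0.23  1.17 -0.01  1.74 -0.19]
r 70.5 ang 4.8
Frad 1.7 Ftan(cw) -5.4
phi [np.float64(99.6)]
[[-0.35, -0.12, 0.01, 0, 0.15], [-0.71, -0.21, 0.02, 0, 0.15], [-1.06, -0.31, 0.03, 0, 0.15], [-1.4, -0.44, 0.03, 0, 0.15], [-1.74, -0.58, 0.04, 0, 0.15], [-2.07, -0.75, 0.05, 0, 0.15]]
```

Emit:
{"op": "carry_out", "data": {"increments": [[-0.35,-0.12,0.01,0,0.15],[-0.71,-0.21,0.01,0,0.15],[-1.06,-0.31,0.02,0,0.15],[-1.4,-0.44,0.02,0,0.15],[-1.4,-0.44,0.02,0,0.15]]}}

```text
time_s: 17.02
eef_pos: [607.6, 76.9, 248.1]
tool_rot: [0.613, 0.79, -0.002, 0.005]
ft_force: [1.6, 4.2, 3.1]
grip_width: 25.2
```

```bash
python3 arc.py 3 5
```

```text
t 17.02 p [607.6  76.9 248.1] yaw-x 104.43 F [1.6 4.2 3.1] M [ 0.85 -0.2   0.01] w 25.2 q [ 0.04  0.22  1.18 -0.01  1.74 -0.22]
r 70.5 ang -7.6
Frad 1.0 Ftan(cw) -4.4
phi [np.float64(112.0)]
[[-0.32, -0.2, 0.01, 0, 0.15], [-0.64, -0.36, 0.02, 0, 0.15], [-0.96, -0.54, 0.02, 0, 0.15], [-1.27, -0.74, 0.03, 0, 0.15], [-1.57, -0.95, 0.04, 0, 0.15]]
```

Emit:
{"op": "carry_out", "data": {"increments": [[-0.32,-0.2,0.01,0,0.15],[-0.64,-0.36,0.01,0,0.15],[-0.96,-0.54,0.02,0,0.15],[-1.27,-0.74,0.02,0,0.15],[-1.27,-0.74,0.02,0,0.15]]}}

```text
time_s: 17.43
eef_pos: [605.3, 66.4, 248.3]
tool_rot: [0.611, 0.791, 0.003, 0.005]
ft_force: [4.8, 13.6, 2.6]
grip_width: 25.1
```

```bash
python3 arc.py 3 5
```

```text
t 17.43 p [605.3  66.4 248.3] yaw-x 104.62 F [ 4.8 13.6  2.6] M [ 2.57 -0.96  0.07] w 25.1 q [ 0.02  0.21  1.19 -0.    1.73 -0.24]
r 70.5 ang -16.3
Frad 0.8 Ftan(cw) -14.4
phi [np.float64(120.7)]
[[-0.29, -0.24, 0.0, 0, 0.15], [-0.58, -0.45, 0.01, 0, 0.15], [-0.87, -0.68, 0.01, 0, 0.15], [-1.15, -0.92, 0.01, 0, 0.15], [-1.41, -1.17, 0.02, 0, 0.15]]
```

Ftan jumped to 14 N and the last 3° were not reached at 841°. That matches the dead stop at 15.7 rad, about 57° past first touch. I'll relax, let go and rise.

Emit:
{"op": "carry_out", "data": {"increments": [[0,0,0,0,0.15],[0,0,0,0,0.3],[0,0,0,0,0.42],[0,0,0,0,0.42],[0,0,0,0,0.42],[0,0,-1,0,0.42],[0,0,-3,0,0.42],[0,0,-6,0,0.42],[0,0,-9,0,0.42],[0,0,-12,0,0.42],[0,0,-12,0,0.42],[0,0,-12,0,0.42]]}}

```text
time_s: 18.43
eef_pos: [604.5, 66.1, 371.7]
tool_rot: [0.612, 0.791, 0.005, 0.007]
ft_force: [0.4, 0.6, -0.1]
grip_width: 39.8
```

```bash
python3 - <<'E'
from h import *
plan(400,-60,370)
im=cams.camera("side"); crop(im,270,170,420,320,4,"pics/c15.png")
E
```

```text
t 18.43 p [604.5  66.1 371.7] yaw-x 104.58 F [ 0.4  0.6 -0.1] M [-0.02  0.08  0.  ] w 39.8 q [ 0.02  0.23  0.92 -0.    1.97 -0.24]
row [ -7.06 -22.96  -0.16] 0
```

View pics/c15.png

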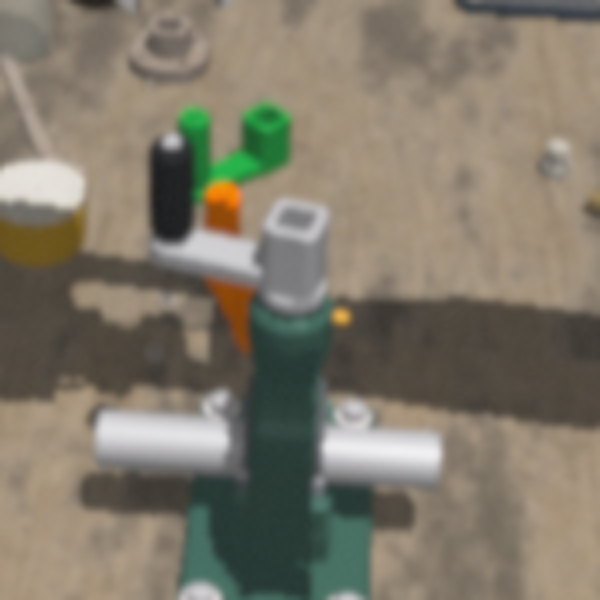

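The crank sits on the square with its hub at (295,250), the collar at the hub's foot, and the pipe in place. I'll move clear and check the whole scene.

Emit:
{"op": "carry_out", "data": {"increments": [[-2,-4,0,0,0.42],[-4,-8,0,0,0.42],[-5,-12,0,0,0.42],[-6,-16,0,0,0.42],[-7,-20,0,0,0.42],[-7,-23,0,0,0.42],[-7,-23,0,0,0.42],[-7,-23,0,0,0.42]]}}

```text
time_s: 19.15
eef_pos: [397.8, -59.9, 365.7]
tool_rot: [0.613, 0.79, 0.003, 0.005]
ft_force: [0.1, 0.1, 0.4]
grip_width: 39.0
```

```bash
python3 - <<'E'
from h import *
st()
a=cams.camera("top");b=cams.camera("side")
a0=cv2.imread("pics/top0.png")[:,:,::-1];b0=cv2.imread("pics/side0.png")[:,:,::-1]
for nm,(x0,y0,x1,y1) in {"oil":(165,185,242,225),"elbow":(190,268,222,296),"tin":(380,160,415,195)}.items(): print(nm,np.abs(a[y0:y1,x0:x1].astype(int)-a0[y0:y1,x0:x1]).mean().round(2))
for nm,(x0,y0,x1,y1) in {"oil":(240,315,285,430),"elbow":(350,372,382,410),"tin":(264,208,294,238)}.items(): print(nm,np.abs(b[y0:y1,x0:x1].astype(int)-b0[y0:y1,x0:x1]).mean().round(2))
A=cv2.resize(a[195:295,250:350],(400,400),interpolation=cv2.INTER_CUBIC);B=cv2.resize(b[200:270,310:380],(400,400),interpolation=cv2.INTER_CUBIC)
cv2.imwrite("pics/c16.png",np.hstack([A,B])[:,:,::-1])
# hub top height check
E
```

```text
t 19.15 p [397.8 -59.9 365.7] yaw-x 104.45 F [0.1 0.1 0.4] M [-0.01  0.01  0.04] w 39.0 q [-0.29 -0.23  1.4   0.    1.97 -0.54]
oil 3.92
elbow 3.58
tin 4.3
oil 0.67
elbow 0.63
tin 0.61
```

View pics/c16.png

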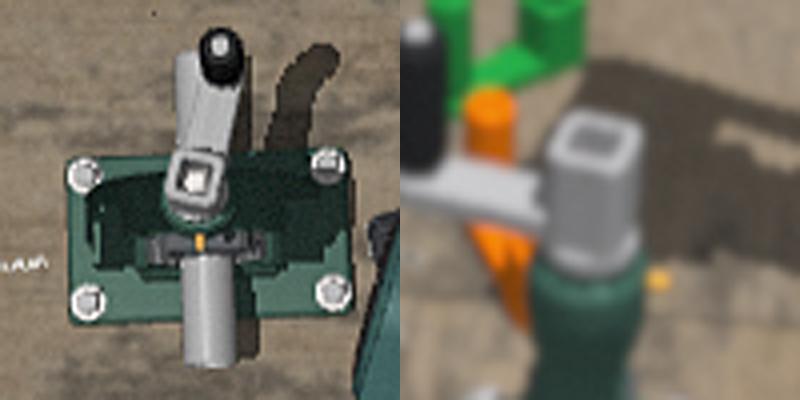

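```bash
python3 - <<'E'
from h import *
print(tri((344.2,223.7),(298.6,239.1)))
print(ticket.close_job())
E
```

```text
[535.35146349  83.26769081 235.20544993]
the job is handed in; nothing more can be done
None
```

I fitted the steel crank on the screw's square, wound it clockwise until it would turn no further, and left it sitting there. The job is handed in at about 19 s.

- **Seating:** When I fitted the crank, the hub pressed on its collar with 9 N, its bottom at about 204 mm. At the end I measured the hub top at 235 mm. Fully seated at the stop it should be at 233 mm, so they agree within the 2 mm calibration.
- **Winding:** The crank went round 841° (about 2.3 turns). The force at the knob was mostly about 3 N and rose to 4–5 N from about 785–800°. At 841° it jumped to 14 N and the crank stopped short of the commanded angle. I take that as the dead stop, about 1 rad past first contact with the pipe.
- **Grip on the pipe:** I inferred this from the forces and the angle. The jaw itself was hidden from both cameras, and the rise before the stop was small and noisy.
- **Bystanders:** The oil can, grease tin and brass elbow show almost no change in the side view (mean difference about 0.6 grey levels). The top view differed evenly by about 4 levels on all three; I put that down to image noise or lighting, not movement.
- **Disagreement:** The camera and arm readings of the crank's position differed by about 2 mm. The socket met the square with a 4 N side force, which a 1.5 mm shift removed.

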